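# Seal the green tin and the tea caddy

## Robot

A 6-joint arm with a two-finger parallel gripper is mounted at the origin on the work surface. World frame = base frame: x ahead of the robot, y to its left, z up, the work surface at z = 0. Lengths are in m, angles in rad, forces in N, time in s.
With the tool pointing down it reaches from about 0.375 to 0.9 m from the base axis. Payload 3.1 kg.
Tool frame: the origin (TCP) lies midway between the tips of the shut fingers; the grasp point (between the pads) lies 19 mm behind it (manip.pinch_z is the distance from the TCP to the grasp point, in m); z points along the fingers, y is the line along which they close (so a half turn about z gives the same grasp; the last joint's range is limited). The gripper opens to 85 mm and grips with 20 to 120 N. Pads are 22 mm wide; open, the fingers measure 114 mm over their backs; the gripper's body (76 mm by 85 mm) begins 54 mm behind the grasp point. The pads swing forward as they close: fully open they stand 13 mm farther back than shut.
Start: joints at [-1.385, 0.527, 1.433, -0, 1.181, -0.178], TCP at [0.223, -0.584, 0.231] pointing down, gripper open.
Joint ranges: [-3.08, 3.08], [-0.75, 2.2], [0.22, 2.44], [-1.43, 4.57], [0, 2.65], [-2.85, 2.85]. Speed limits (rad/s): [2.79, 2.79, 3.14, 3.14, 3.14, 3.14].

## Interface

Orientations are given as a unit quaternion [x, y, z, w].
In Python, from station import manip, viewer, ticket gives the robot as it stands.
- The arm moves only by the shell command python3 -m creep 'ROWS' [FORCE]. ROWS is JSON, a list of rows, each an object with "slide": the shift along the tool's x, y, z in cm, a list of three; "angular": the turn, a rotation vector about the tool's x, y, z in rad, a list of three; "claw": the opening, from -1 (shut) to 1 (fully open). A call has 1 to 10 rows; each row shifts and turns the commanded pose from where the row before left it, along the tool's axes as they then stand; what a row does not reach is not made up. A row lasts 1/12 s, in which the tool goes at most 41.7 mm and 7.16 degrees, less where a joint would pass 70% of its speed; a pose out of reach is approached as far as the arm can. A call with a gripper value outside its range is refused whole. The fingers move at their own pace and stop on an object; FORCE is the grip in N (left out, the last holds). Time passes only in rows, so rows that do not move let the fingers close. It gives the time, the measured TCP pose, the force, the opening and the grip force at its end, in the units of the state.
- manip.sense(): the state, without advancing time (a new reading comes with each control period).
- viewer.snapshot(name): name is "side" or "top" or "wrist"; returns the picture (384x512x3 uint8, blue, green, red); there is no depth.
- viewer.calibration(name): a dict with "fov_y" (degrees; the focal length in pixels is half the picture's height over the tangent of half this angle, whatever the lens; pixels are square), "cx", "cy" (the principal point, pixels), "T" (4x4, takes a point from camera to world coordinates); the wrist camera has in their place "tool_from_camera" (4x4, takes a point from camera to tool coordinates, whose origin is the TCP and whose axes are the flange's). Camera axes: x right, y up, looking along -z (the intrinsics and any distortion apply to the point x, -y, -z); pixel columns grow to the right and rows downward; lengths in m; the calibration is good to about 2 mm. A picture is of the moment at which its call begins: read the wrist's pose just before it. calibration takes no time and is no camera call.
- ticket.sign_off(): hands the job in; it is judged then, once.
The state is a dict: "t": time; "q": joint angles; "qd": joint speeds; "tau": joint torques, N m; "tcp_pos": TCP position; "tool_rot": TCP orientation; "force": force on the tool from outside, world axes, zero at the start; "ft_torque": the same for the moment, N m; "finger_gap": opening from 0.0 (shut) to 1.0 (fully open); "gripper_force": force on a finger pad.
Only numpy, scipy, OpenCV 4.12 (cv2) and the standard library are available. Lean on these libraries where they do the work, as an engineer would, in place of code of your own. Each camera call takes 0.05 s, during which the arm holds its last target. There are 200 camera calls.

## Task

The green tin and the tea caddy have been left unsealed: with your fingertips press the green tin's raised lid straight down until it is fully home, and press the raised black button on the tea caddy's lid fully down, in either order. Press gently, leave the tin and the caddy standing where they are, do not pick anything up, touch none of the other tins, pots, the mug, the tongs or the riser, and withdraw clear of everything.

Things in the scene. Friction and masses are not known exactly. Their poses are not given: they have to be found in the camera images.
- green_tin: green enamelled round slip-lid tin, loose, 0.16 to 0.4 kg; 76 mm across, 78 mm high with the lid home (85 to 89 mm as found, lid raised, with a bare steel neck showing under the lid). Origin at the centre of its underside, z up; it stands on the riser deck, among three other tins in any order.
- green_tin_lid_top (a point): centre of the top face of the green tin's lid (flat, 76 mm across); moves down with the lid, z up. It lies 78 mm above the tin's underside when the lid is fully home.
- green_tin_lid (a joint): height of the green tin's lid above fully home, in m: 0 is fully home, found at 0.007 to 0.0105, at most 0.011. The lid slides straight up and down with about 6 N of rubbing, stays where it is left, and stops hard at 0.
- caddy: square tea caddy of grey plastic with a white lid, loose, 0.3 to 0.7 kg; 92 x 92 mm, 136 mm high to the flat top of the lid, standing on the shelf in front of the riser. Origin at the centre of its underside, z up.
- caddy_button_top (a point): centre of the flat top of the caddy's round black seal button (46 mm across, in the middle of the lid); moves down with the button. It lies 138 mm above the caddy's underside when fully down, that is 2 mm above the lid.
- caddy_button (a joint): height of the seal button above fully down, in m: 0 is fully down (sealed), found at 0.008 to 0.0115, at most 0.012. It slides straight down with about 5 N of rubbing, stays where it is left, and stops hard at 0.
- riser: clamp-on shelf riser of white steel, fixed: a deck 185 mm deep (x) and 480 mm long (y), its top 125 mm above the shelf, held by two screw clamps on the shelf's far edge, with a lip 14 mm high along its far side. Origin on the shelf surface at the gripped edge, midway along the riser: the deck runs from there 185 mm towards the robot (-x) and 240 mm to either side.
- red_tin: red enamelled round slip-lid tin, loose, lid fully home; 76 mm across, 78 mm high; origin at the centre of its underside, z up. One of four standing in a row along y on the riser deck, about 110 mm apart, in any order. Bystander.
- blue_tin: blue enamelled round slip-lid tin, loose, lid fully home; 76 mm across, 78 mm high; origin at the centre of its underside, z up. One of four standing in a row along y on the riser deck, about 110 mm apart, in any order. Bystander.
- yellow_tin: yellow enamelled round slip-lid tin, loose, lid fully home; 76 mm across, 78 mm high; origin at the centre of its underside, z up. One of four standing in a row along y on the riser deck, about 110 mm apart, in any order. Bystander.
- white_pot: white ceramic pot with a turned wooden lid and knob, loose; 94 mm across, 113 mm high to the top of the knob; origin at the centre of its underside. Stands on the shelf in the row in front of the riser, in any order with the caddy and the other pot. Bystander.
- blue_pot: blue ceramic pot with a turned wooden lid and knob, loose; 94 mm across, 113 mm high to the top of the knob; origin at the centre of its underside. Stands on the shelf in the row in front of the riser, in any order with the caddy and the other pot. Bystander.
- tongs: steel kitchen tongs with black grips, loose, lying on the shelf under the riser deck, along y; 235 mm long, 45 mm wide, 24 mm high; origin at the middle of the underside. Bystander.
- mug: terracotta-coloured mug, loose, on the shelf under the riser deck; 76 mm across, 85 mm high, origin at the centre of its underside. Bystander.
There are look-alikes about, which are no part of the job. Leave any purple look-alike of the green_tin alone.

How it is judged:
At the end, for the whole second after the job is handed in: The green tin's lid and the caddy's button are both within 2 mm of fully down; the green tin and the caddy stand upright and still within 15 mm of where they were; all other things are within 8 mm of where they were (value of joint each of green_tin_lid, caddy_button below 0.002 m and distance of each of green_tin, caddy from where it was at the start of the episode below 0.015 m and angle between each of green_tin, caddy's own z axis and vertical below 0.05 rad and linear speed of each of green_tin, caddy below 0.01 m/s and distance of each of red_tin, blue_tin, yellow_tin, white_pot, blue_pot, tongs, mug from where it was at the start of the episode below 0.008 m); the robot touches nothing.
It fails at once if another tin, a pot, the tongs, the mug or the riser is touched by the robot (more than 1 N) (contact force between any of the fingers, the arm and red_tin above 1 N or contact force between any of the fingers, the arm and blue_tin above 1 N or contact force between any of the fingers, the arm and yellow_tin above 1 N or contact force between any of the fingers, the arm and white_pot above 1 N or contact force between any of the fingers, the arm and blue_pot above 1 N or contact force between any of the fingers, the arm and tongs above 1 N or contact force between any of the fingers, the arm and mug above 1 N or contact force between any of the fingers, the arm and riser above 1 N).
It fails at once if the green tin or the caddy is pressed hard (more than 40 N) (contact force between the fingers and green_tin above 40 N or contact force between the fingers and caddy above 40 N).
It fails at once if the green tin or the caddy is touched with the arm or the gripper's body instead of the fingers (more than 1 N) (contact force between the arm and green_tin above 1 N or contact force between the arm and caddy above 1 N).
It fails at once if the green tin is lifted (8 mm) or tipped (height (world z) of green_tin above 0.133 m or angle between green_tin's own z axis and vertical above 0.2 rad).
It fails at once if the caddy is lifted (8 mm) or tipped (height (world z) of caddy above 0.008 m or angle between caddy's own z axis and vertical above 0.2 rad).
It also fails if it takes over 43 s, if anything falls off the work surface, if the arm or the gripper's body presses on something with over 40 N, if the wrist force passes 120 N, or if a joint passes its speed limit or range.

## Working session

There is one attempt and no reset: what is moved stays moved. The work goes in short steps, Python scripts to look and compute and a shell command to move; the robot and the scene stay as the last step left them, time stands still between calls to the robot, and variables do not carry over. Pictures are saved under pics/ and viewed, at most 10 in all, crops included, and the job is handed in when it is done.

```bash
mkdir -p pics; ls
python3 - <<'E'
from station import manip, viewer
import cv2,numpy as np
s=manip.sense();print({k:np.round(v,3).tolist() for k,v in s.items()})
ims=[viewer.snapshot(n) for n in("side","top","wrist")]
for n,i in zip(("side","top","wrist"),ims):
    cv2.imwrite(f"pics/{n}0.png",i);c=viewer.calibration(n);print(n,{k:np.round(v,4).tolist() if not isinstance(v,(str,dict)) else v for k,v in c.items()})
E
```

```text
pics
{'t': 0.0, 'q': [-1.385, 0.528, 1.434, -0.0, 1.181, -0.179], 'qd': [-0.0, -0.0, -0.0, -0.001, -0.0, 0.002], 'tau': [0.001, -44.234, -17.802, 0.0, 0.009, -0.0], 'tcp_pos': [0.223, -0.583, 0.23], 'tool_rot': [0.983, 0.181, -0.0, -0.001], 'force': [0.629, 0.583, -0.813], 'ft_torque': [-0.025, 0.031, -0.004], 'gripper_force': 0.0, 'finger_gap': 1.001}
side {'fov_y': 42.4384, 'cx': 258.3348, 'cy': 195.4341, 'T': [[-0.4071, 0.694, -0.5938, -0.1186], [-0.9133, -0.3029, 0.2722, 0.2536], [0.0091, 0.6532, 0.7571, 1.0187], [0.0, 0.0, 0.0, 1.0]]}
top {'fov_y': 42.841, 'cx': 245.8743, 'cy': 185.3155, 'T': [[0.0077, 0.9779, -0.2089, 0.2626], [-1.0, 0.0065, -0.0064, -0.0733], [-0.0049, 0.2089, 0.9779, 1.4505], [0.0, 0.0, 0.0, 1.0]]}
wrist {'fov_y': 65.6887, 'cx': 250.5683, 'cy': 195.7729, 'tool_from_camera': [[0.0008, 0.9471, 0.3209, 0.0838], [1.0, -0.0008, 0.0, 0.0002], [0.0003, 0.3209, -0.9471, -0.1432], [0.0, 0.0, 0.0, 1.0]]}
```

View pics/top0.png

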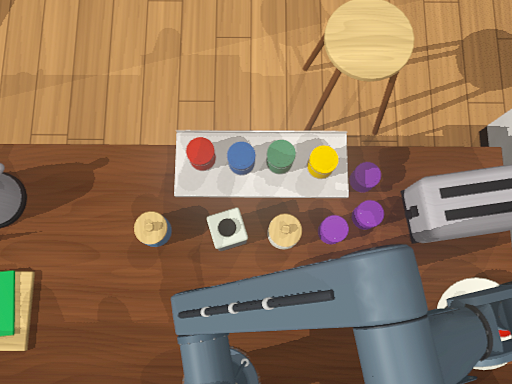

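View pics/side0.png

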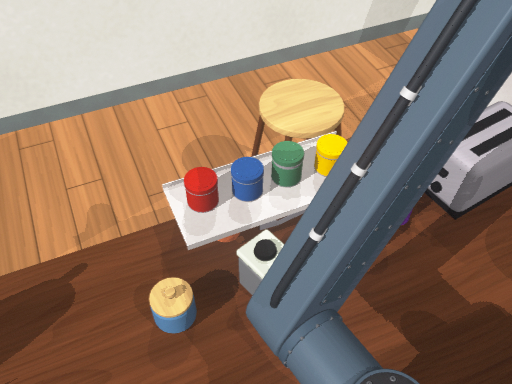

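Top view: green lid is around (281,155), the caddy button around (227,228), and purple look-alikes sit at right. The side view shows green at (287,160) and the button at (265,250). Next I'll measure them.

```bash
cat > h.py <<'E'
import cv2,numpy as np
from station import manip, viewer
from scipy.spatial.transform import Rotation as R
def ray(n,uv,T=None):
    c=viewer.calibration(n);T=np.array(c["T"]) if T is None else T
    f=192/np.tan(np.radians(c["fov_y"])/2)
    d=T[:3,:3]@np.array([(uv[0]-c["cx"])/f,-(uv[1]-c["cy"])/f,-1]);return T[:3,3],d
def onz(n,uv,z,T=None):
    o,d=ray(n,uv,T);return o+d*(z-o[2])/d[2]
def two(a,b):
    (o1,d1),(o2,d2)=a,b
    s=np.linalg.lstsq(np.c_[d1,-d2],o2-o1,rcond=None)[0]
    p,q=o1+d1*s[0],o2+d2*s[1];return (p+q)/2,np.linalg.norm(p-q)
def wristT():
    s=manip.sense();T=np.eye(4);T[:3,:3]=R.from_quat(s["tool_rot"]).as_matrix();T[:3,3]=s["tcp_pos"]
    return T@np.array(viewer.calibration("wrist")["tool_from_camera"])
def blobs(m,lo=60):
    n,l,st,c=cv2.connectedComponentsWithStats(m.astype(np.uint8))
    return [(st[i].tolist(),c[i]) for i in range(1,n) if st[i,4]>lo]
E
python3 - <<'E'
from h import *
print({n:[k for k in viewer.calibration(n)] for n in("side","top")})
B={}
for n in("top","side"):
    im=cv2.imread(f"pics/{n}0.png");h=cv2.cvtColor(im,cv2.COLOR_BGR2HSV);H,S,V=cv2.split(h)
    x0,y0,x1,y1=(170,120,350,255) if n=="top" else (160,120,350,300)
    roi=np.zeros(H.shape,bool);roi[y0:y1,x0:x1]=1
    g=roi&(H>55)&(H<95)&(S>60)
    print(n,"green",blobs(g))
    for st,c in blobs(g): print(np.percentile(V[g],[5,50,95]))
    print(n,"black",[b for b in blobs(roi&(V<50))])
    c=(227,228) if n=="top" else (265,250)
    k=[b for b in blobs(roi&(V<60)) if np.hypot(*(b[1]-c))<8];B[n]=k[0][1] if k else None
    cr=im[130:255,170:350] if n=="top" else im[125:305,170:350]
    cv2.imwrite(f"pics/{n}z.png",cv2.resize(cr,None,fx=3,fy=3,interpolation=cv2.INTER_CUBIC))
print(B)
print(two(ray("top",B["top"]),ray("side",B["side"])), onz("top",B["top"],.148),onz("side",B["side"],.148))
E
python3 -c "
import cv2,numpy as np
a=cv2.imread('pics/topz.png');b=cv2.imread('pics/sidez.png')
b=b[:540,150:400];a=cv2.copyMakeBorder(a,0,540-a.shape[0],0,0,cv2.BORDER_CONSTANT)
cv2.imwrite('pics/both.png',np.hstack([a,b]))"
```

```text
{'side': ['fov_y', 'cx', 'cy', 'T'], 'top': ['fov_y', 'cx', 'cy', 'T']}
top green [([267, 140, 28, 27, 597], array([280.84757119, 153.11055276]))]
[134. 152. 164.]
top black []
side green [([272, 141, 32, 26, 645], array([287.22945736, 153.37364341])), ([272, 162, 29, 24, 442], array([285.16515837, 175.62217195]))]
[ 82. 134. 159.]
[ 82. 134. 159.]
side black []
{'top': None, 'side': array([264.47384615, 250.24615385])}Traceback (most recent call last):
  File "<stdin>", line 17, in <module>
  File "h.py", line 7, in ray
    d=T[:3,:3]@np.array([(uv[0]-c["cx"])/f,-(uv[1]-c["cy"])/f,-1]);return T[:3,3],d
                          ~~^^^
TypeError: 'NoneType' object is not subscriptable
```

View pics/both.png

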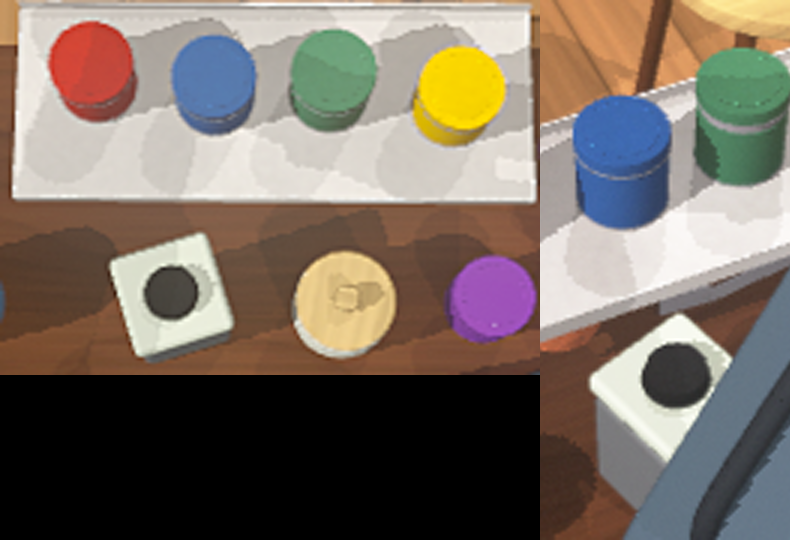

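Crops: green lid top in the top view is centred near pixel (281,153), and the button near (227,227.5). In the side view the bare neck shows under the green lid and the button is raised.

Run:
```python
from h import *
im=cv2.imread("pics/top0.png");H,S,V=cv2.split(cv2.cvtColor(im,cv2.COLOR_BGR2HSV))
roi=np.zeros(H.shape,bool);roi[215:242,212:242]=1
k=blobs(roi&(V<95));print(k)
def proj(n,p):
    c=viewer.calibration(n);f=192/np.tan(np.radians(c["fov_y"])/2)
    q=np.linalg.inv(np.array(c["T"]))@np.r_[p,1];return np.array([c["cx"]-f*q[0]/q[2],c["cy"]+f*q[1]/q[2]])
bt=max(k,key=lambda b:b[0][4])[1] if k else (227,227.5)
print("button 2view",two(ray("top",bt),ray("side",(264.5,250.2))),onz("top",bt,.148),onz("side",(264.5,250.2),.148))
a=np.linspace(0,6.28,60)
g=onz("top",(280.85,153.1),.212);print("lid",g)
for n in("top","side"):
    e=np.array([proj(n,g+[.038*np.cos(t),.038*np.sin(t),0]) for t in a]);print(n,"expect lid box",e.min(0),e.max(0))
for nm,uv in dict(red=(201,152),blue=(241.5,156.5),yellow=(323.5,159)).items(): print(nm,onz("top",uv,.203))
print("white pot",onz("top",(285,230),.095))
for uv in((175.5,131.5),(346.5,131.5),(174.5,196),(348,197)): print("riser",onz("top",uv,.125))
```

```text
[([218, 219, 18, 17, 243], array([226.64609053, 227.17695473]))]
button 2view (array([ 0.42790008, -0.01346547,  0.13318213]), np.float64(0.00018072200941292183)) [ 0.42598799 -0.01421134  0.148     ] [ 0.41881215 -0.00892734  0.148     ]
lid [ 0.61412311 -0.15625336  0.212     ]
top expect lid box [266.36871167 139.22152449] [295.34155939 167.13696398]
side expect lid box [271.46788294 139.18547972] [303.9405763  161.83637405]
red [0.61836793 0.05434915 0.203     ]
blue [ 0.6067147  -0.05294731  0.203     ]
yellow [ 0.6012611  -0.26906954  0.203     ]
white pot [ 0.42591124 -0.17400866  0.095     ]
riser [0.70052523 0.13635985 0.125     ]
riser [ 0.70346134 -0.34846933  0.125     ]
riser [0.51421973 0.13208707 0.125     ]
riser [ 0.51464357 -0.34594471  0.125     ]
```

```bash
python3 -m creep '[{"slide":[0,0,-3],"angular":[0,0,0],"claw":-1},{"slide":[0,0,-3],"angular":[0,0,0],"claw":-1},{"slide":[2.4,-2.9,0],"angular":[0,0,0],"claw":-1},{"slide":[2.4,-2.9,0],"angular":[0,0,0],"claw":-1},{"slide":[2.4,-2.9,0],"angular":[0,0,0],"claw":-1},{"slide":[2.4,-2.9,0],"angular":[0,0,0],"claw":-1},{"slide":[2.4,-2.9,0],"angular":[0,0,0],"claw":-1},{"slide":[2.4,-2.9,0],"angular":[0,0,0],"claw":-1},{"slide":[2.4,-2.9,0],"angular":[0,0,0],"claw":-1},{"slide":[2.4,-2.9,0],"angular":[0,0,0],"claw":-1}]' 30
```

```text
t: 0.98
tcp_pos: [0.3197, -0.2967, 0.2912]
tool_rot: [0.983, 0.181, 0.0, -0.0]
force: [0.5, -0.0, -0.4]
finger_gap: 0.004
gripper_force: 0.0
```

```bash
python3 -m creep '[{"slide":[2.45,-2.85,0],"angular":[0,0,0],"claw":-1},{"slide":[2.45,-2.85,0],"angular":[0,0,0],"claw":-1},{"slide":[2.45,-2.85,0],"angular":[0,0,0],"claw":-1},{"slide":[2.45,-2.85,0],"angular":[0,0,0],"claw":-1},{"slide":[2.45,-2.85,0],"angular":[0,0,0],"claw":-1},{"slide":[2.45,-2.85,0],"angular":[0,0,0],"claw":-1},{"slide":[2.45,-2.85,0],"angular":[0,0,0],"claw":-1},{"slide":[2.45,-2.85,0],"angular":[0,0,0],"claw":-1},{"slide":[0,0,0],"angular":[0,0,0],"claw":-1}]'
python3 - <<'E'
from h import *
T=wristT();np.save("T1.npy",T);cv2.imwrite("pics/w1.png",viewer.snapshot("wrist"));print(manip.sense()["tcp_pos"])
E
```

```text
t: 1.73
tcp_pos: [0.4221, -0.01, 0.2913]
tool_rot: [0.983, 0.185, 0.001, -0.001]
force: [0.8, -0.3, 0.3]
finger_gap: -0.001
gripper_force: 0.0
[ 0.42152493 -0.0126469   0.29120542]
```

View pics/w1.png

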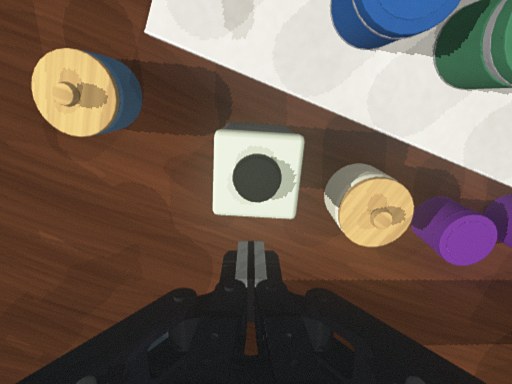

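The wrist view shows the caddy upright under the fingers, with the button at about (257,178) and fingertips at about (251,243).

Run:
```python
from h import *
T=np.load("T1.npy");im=cv2.imread("pics/w1.png");V=cv2.cvtColor(im,cv2.COLOR_BGR2HSV)[...,2]
roi=np.zeros(V.shape,bool);roi[148:208,225:295]=1
b=max(blobs(roi&(V<80)),key=lambda b:b[0][4]);print(b)
p=onz("wrist",b[1],.148,T);print(p,"size",np.linalg.norm(onz("wrist",(b[0][0],178),.148,T)-onz("wrist",(b[0][0]+b[0][2],178),.148,T)))
o,d=ray("wrist",b[1],T)
B=max(blobs((lambda m:m)(np.pad(cv2.cvtColor(cv2.imread("pics/top0.png"),cv2.COLOR_BGR2HSV)[215:242,212:242,2]<95,((215,142),(212,270))))),key=lambda b:b[0][4])[1]
print(two((o,d),ray("top",B)))
s=manip.sense();Rm=R.from_quat(s["tool_rot"]).as_matrix()
print(s["tcp_pos"],"tool cm",100*Rm.T@(p-s["tcp_pos"]))
```

```text
([233, 155, 48, 47, 1760], array([256.74431818, 177.56534091]))
[ 0.43005707 -0.01330688  0.148     ] size 0.047843574967626985
(array([ 0.42741952, -0.01411642,  0.13786135]), np.float64(0.000796432662336599))
[ 0.42152493 -0.0126469   0.29120542] tool cm [ 0.770864    0.37868994 14.32035655]
```

```bash
python3 -m creep '[{"slide":[0.5,0.25,2],"angular":[0,0,0],"claw":-1},{"slide":[0,0,3],"angular":[0,0,0],"claw":-1},{"slide":[0,0,3],"angular":[0,0,0],"claw":-1},{"slide":[0,0,2.5],"angular":[0,0,0],"claw":-1},{"slide":[0,0,1.5],"angular":[0,0,0],"claw":-1},{"slide":[0,0,0.8],"angular":[0,0,0],"claw":-1},{"slide":[0,0,0],"angular":[0,0,0],"claw":-1},{"slide":[0,0,0],"angular":[0,0,0],"claw":-1}]'
```

```text
t: 2.45
tcp_pos: [0.427, -0.0171, 0.1635]
tool_rot: [0.984, 0.181, -0.0, 0.0]
force: [0.5, 0.9, 0.3]
finger_gap: 0.004
gripper_force: 0.0
```

```bash
python3 -m creep '[{"slide":[0.1,-0.3,0.3],"angular":[0,0,0],"claw":-1},{"slide":[0,0,0.3],"angular":[0,0,0],"claw":-1},{"slide":[0,0,0.3],"angular":[0,0,0],"claw":-1},{"slide":[0,0,0.3],"angular":[0,0,0],"claw":-1},{"slide":[0,0,0.2],"angular":[0,0,0],"claw":-1},{"slide":[0,0,0.2],"angular":[0,0,0],"claw":-1},{"slide":[0,0,0],"angular":[0,0,0],"claw":-1}]'
```

```text
t: 3.03
tcp_pos: [0.4269, -0.013, 0.1472]
tool_rot: [0.983, 0.181, 0.0, 0.0]
force: [-0.5, -0.5, 0.9]
finger_gap: -0.001
gripper_force: 0.0
```

```bash
python3 -m creep '[{"slide":[0,0,0.2],"angular":[0,0,0],"claw":-1},{"slide":[0,0,0.2],"angular":[0,0,0],"claw":-1},{"slide":[0,0,0],"angular":[0,0,0],"claw":-1}]'
```

```text
t: 3.28
tcp_pos: [0.4269, -0.013, 0.1432]
tool_rot: [0.983, 0.181, 0.0, -0.0]
force: [-0.8, 1.7, 1.4]
finger_gap: 0.003
gripper_force: 0.7
```

```bash
python3 -m creep '[{"slide":[0,0,0.1],"angular":[0,0,0],"claw":-1},{"slide":[0,0,0.1],"angular":[0,0,0],"claw":-1}]'; python3 -m creep '[{"slide":[0,0,0.1],"angular":[0,0,0],"claw":-1},{"slide":[0,0,0],"angular":[0,0,0],"claw":-1}]';python3 - <<'E'
from h import *
T=wristT();np.save("T2.npy",T);i=viewer.snapshot("wrist");cv2.imwrite("pics/w2.png",i);cv2.imwrite("pics/w2c.png",cv2.resize(i[130:330,150:350],None,fx=3,fy=3));print(manip.sense()["tcp_pos"],manip.sense()["force"])
E
```

```text
t: 3.45
tcp_pos: [0.4269, -0.0131, 0.1414]
tool_rot: [0.983, 0.181, 0.0, 0.0]
force: [-0.9, 0.6, 4.8]
finger_gap: 0.002
gripper_force: 2.5
t: 3.62
tcp_pos: [0.4269, -0.0131, 0.1402]
tool_rot: [0.983, 0.181, 0.0, -0.0]
force: [-0.7, 0.1, 2.1]
finger_gap: 0.001
gripper_force: 1.3
[ 0.42686173 -0.01305725  0.14020331] [-0.12539268  0.91316715  2.39857937]
```

View pics/w2c.png

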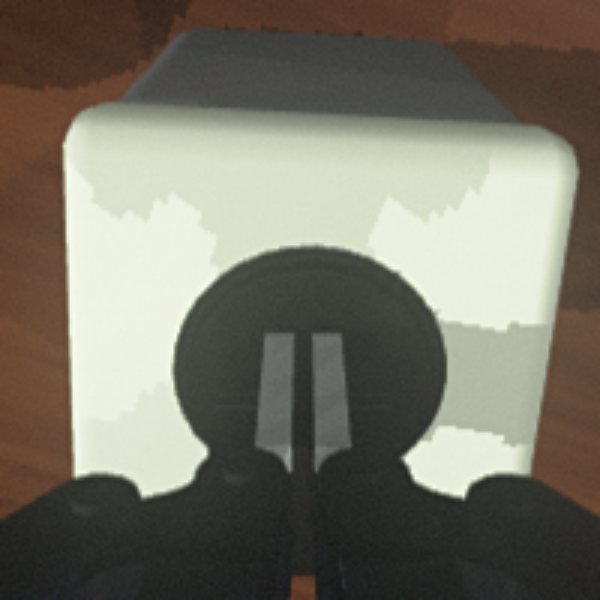

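The fingertips are central on the button, which is going down. I'll continue in 1 mm steps until the force rises.

```bash
python3 -m creep '[{"slide":[0,0,0.1],"angular":[0,0,0],"claw":-1},{"slide":[0,0,0],"angular":[0,0,0],"claw":-1}]'; python3 -m creep '[{"slide":[0,0,0.1],"angular":[0,0,0],"claw":-1},{"slide":[0,0,0],"angular":[0,0,0],"claw":-1}]'
```

```text
t: 3.83
tcp_pos: [0.4269, -0.0131, 0.1392]
tool_rot: [0.983, 0.181, 0.0, -0.0]
force: [-0.5, 1.9, 2.6]
finger_gap: -0.002
gripper_force: 1.4
t: 4.0
tcp_pos: [0.4269, -0.0131, 0.1382]
tool_rot: [0.983, 0.181, 0.0, 0.0]
force: [-0.4, 0.1, 2.7]
finger_gap: 0.003
gripper_force: 1.5
```

```bash
python3 -m creep '[{"slide":[0,0,0.05],"angular":[0,0,0],"claw":-1},{"slide":[0,0,0],"angular":[0,0,0],"claw":-1}]'; python3 -m creep '[{"slide":[0,0,0.05],"angular":[0,0,0],"claw":-1},{"slide":[0,0,0],"angular":[0,0,0],"claw":-1}]'
```

```text
t: 4.17
tcp_pos: [0.4269, -0.0131, 0.138]
tool_rot: [0.983, 0.181, 0.0, 0.0]
force: [-0.5, 0.7, 6.7]
finger_gap: 0.001
gripper_force: 3.2
t: 4.33
tcp_pos: [0.4269, -0.0131, 0.1379]
tool_rot: [0.983, 0.181, 0.0, 0.0]
force: [-0.8, 1.2, 11.3]
finger_gap: 0.003
gripper_force: 5.7
```

The button is home: force climbed to 11 N with z stopped at 0.138. I'll withdraw upward and go over the green tin.

```bash
python3 -m creep '[{"slide":[0,0,-1],"angular":[0,0,0],"claw":-1},{"slide":[0,0,-3.8],"angular":[0,0,0],"claw":-1},{"slide":[0,0,-3.8],"angular":[0,0,0],"claw":-1},{"slide":[0,0,-3.8],"angular":[0,0,0],"claw":-1},{"slide":[0,0,-3.8],"angular":[0,0,0],"claw":-1},{"slide":[2.1,3.3,0],"angular":[0,0,0],"claw":-1},{"slide":[2.1,3.3,0],"angular":[0,0,0],"claw":-1},{"slide":[2.1,3.3,0],"angular":[0,0,0],"claw":-1}]'
python3 -m creep '[{"slide":[2.05,3.3,0],"angular":[0,0,0],"claw":-1},{"slide":[2.05,3.3,0],"angular":[0,0,0],"claw":-1},{"slide":[2,3.3,0],"angular":[0,0,0],"claw":-1},{"slide":[0,0,0],"angular":[0,0,0],"claw":-1},{"slide":[0,0,0],"angular":[0,0,0],"claw":-1},{"slide":[0,0,0],"angular":[0,0,0],"claw":-1}]'
python3 - <<'E'
from h import *
T=wristT();np.save("T3.npy",T);im=viewer.snapshot("wrist");cv2.imwrite("pics/w3.png",im)
H,S,V=cv2.split(cv2.cvtColor(im,cv2.COLOR_BGR2HSV));m=(H>55)&(H<95)&(S>60);print([(b,onz("wrist",b[1],.212,T)) for b in blobs(m,300)]);print(manip.sense()["tcp_pos"])
E
```

```text
t: 5.0
tcp_pos: [0.5218, -0.0838, 0.3006]
tool_rot: [0.983, 0.182, 0.001, 0.001]
force: [0.7, -0.3, 0.3]
finger_gap: -0.001
gripper_force: 0.0
t: 5.5
tcp_pos: [0.6121, -0.1534, 0.2979]
tool_rot: [0.983, 0.181, -0.001, -0.001]
force: [0.1, 0.3, -0.2]
finger_gap: 0.003
gripper_force: 0.0
[(([225, 142, 61, 21, 360], array([254.27222222, 149.06944444])), array([ 0.65430871, -0.14024178,  0.212     ])), (([212, 153, 91, 89, 6258], array([256.64397571, 196.69766699])), array([ 0.61874256, -0.15607942,  0.212     ]))]
[ 0.61186764 -0.15291625  0.29841521]
```

View pics/w3.png

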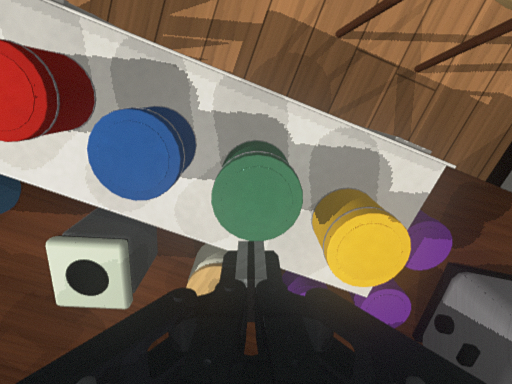

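Wrist view: green lid is at (257,197), with clear gaps to the blue and yellow tins; the measured centre of about (0.617,-0.156) agrees with the top view. Descending.

```bash
python3 -m creep '[{"slide":[0.3,0.4,2],"angular":[0,0,0],"claw":-1},{"slide":[0,0,2.5],"angular":[0,0,0],"claw":-1},{"slide":[0,0,1.5],"angular":[0,0,0],"claw":-1},{"slide":[0,0,1],"angular":[0,0,0],"claw":-1},{"slide":[0,0,0.5],"angular":[0,0,0],"claw":-1},{"slide":[0,0,0.2],"angular":[0,0,0],"claw":-1},{"slide":[0,0,0],"angular":[0,0,0],"claw":-1},{"slide":[0,0,0],"angular":[0,0,0],"claw":-1}]'
```

```text
t: 6.22
tcp_pos: [0.618, -0.1566, 0.2235]
tool_rot: [0.983, 0.182, 0.001, 0.001]
force: [0.0, 0.6, 0.0]
finger_gap: -0.001
gripper_force: 0.0
```

```bash
python3 -m creep '[{"slide":[0,0,0.2],"angular":[0,0,0],"claw":-1},{"slide":[0,0,0.2],"angular":[0,0,0],"claw":-1},{"slide":[0,0,0.2],"angular":[0,0,0],"claw":-1},{"slide":[0,0,0.1],"angular":[0,0,0],"claw":-1},{"slide":[0,0,0.1],"angular":[0,0,0],"claw":-1},{"slide":[0,0,0],"angular":[0,0,0],"claw":-1}]'; python3 -m creep '[{"slide":[0,0,0.1],"angular":[0,0,0],"claw":-1},{"slide":[0,0,0.1],"angular":[0,0,0],"claw":-1},{"slide":[0,0,0.1],"angular":[0,0,0],"claw":-1},{"slide":[0,0,0.1],"angular":[0,0,0],"claw":-1},{"slide":[0,0,0],"angular":[0,0,0],"claw":-1}]'
```

```text
t: 6.72
tcp_pos: [0.6173, -0.1564, 0.214]
tool_rot: [0.983, 0.181, -0.0, -0.0]
force: [-0.7, -0.2, -0.4]
finger_gap: -0.004
gripper_force: 0.0
t: 7.13
tcp_pos: [0.6175, -0.1565, 0.2106]
tool_rot: [0.983, 0.181, 0.0, 0.0]
force: [-1.0, 0.4, 1.9]
finger_gap: -0.003
gripper_force: 1.1
```

```bash
python3 -m creep '[{"slide":[0,0,0.1],"angular":[0,0,0],"claw":-1},{"slide":[0,0,0.1],"angular":[0,0,0],"claw":-1},{"slide":[0,0,0.1],"angular":[0,0,0],"claw":-1},{"slide":[0,0,0],"angular":[0,0,0],"claw":-1}]'; python3 -m creep '[{"slide":[0,0,0.1],"angular":[0,0,0],"claw":-1},{"slide":[0,0,0.1],"angular":[0,0,0],"claw":-1},{"slide":[0,0,0],"angular":[0,0,0],"claw":-1}]'
```

```text
t: 7.47
tcp_pos: [0.6176, -0.1565, 0.2081]
tool_rot: [0.983, 0.181, 0.0, 0.0]
force: [-0.6, 0.7, 4.6]
finger_gap: 0.002
gripper_force: 2.3
t: 7.72
tcp_pos: [0.6176, -0.1565, 0.2061]
tool_rot: [0.983, 0.181, 0.0, 0.0]
force: [-1.4, 0.5, 4.8]
finger_gap: 0.001
gripper_force: 2.4
```

```bash
python3 -m creep '[{"slide":[0,0,0.1],"angular":[0,0,0],"claw":-1},{"slide":[0,0,0.1],"angular":[0,0,0],"claw":-1},{"slide":[0,0,0],"angular":[0,0,0],"claw":-1}]'; python3 -m creep '[{"slide":[0,0,0.1],"angular":[0,0,0],"claw":-1},{"slide":[0,0,0],"angular":[0,0,0],"claw":-1}]';python3 -m creep '[{"slide":[0,0,0.05],"angular":[0,0,0],"claw":-1},{"slide":[0,0,0],"angular":[0,0,0],"claw":-1}]'
```

```text
t: 7.97
tcp_pos: [0.6176, -0.1565, 0.2041]
tool_rot: [0.983, 0.181, 0.0, 0.0]
force: [-1.3, 1.2, 4.8]
finger_gap: 0.001
gripper_force: 2.4
t: 8.13
tcp_pos: [0.6176, -0.1565, 0.2031]
tool_rot: [0.983, 0.181, 0.0, 0.0]
force: [-1.9, 1.6, 4.6]
finger_gap: 0.003
gripper_force: 2.5
t: 8.3
tcp_pos: [0.6176, -0.1565, 0.2027]
tool_rot: [0.983, 0.181, 0.0, 0.0]
force: [-1.3, 0.9, 4.9]
finger_gap: 0.003
gripper_force: 2.6
```

```bash
python3 -m creep '[{"slide":[0,0,0.05],"angular":[0,0,0],"claw":-1},{"slide":[0,0,0],"angular":[0,0,0],"claw":-1}]';python3 -m creep '[{"slide":[0,0,0.05],"angular":[0,0,0],"claw":-1},{"slide":[0,0,0],"angular":[0,0,0],"claw":-1}]'
```

```text
t: 8.47
tcp_pos: [0.6176, -0.1565, 0.2026]
tool_rot: [0.983, 0.181, 0.0, 0.0]
force: [-1.7, 1.5, 7.5]
finger_gap: 0.001
gripper_force: 3.4
t: 8.63
tcp_pos: [0.6176, -0.1565, 0.2026]
tool_rot: [0.983, 0.181, 0.0, 0.0]
force: [-3.5, 0.9, 9.7]
finger_gap: 0.004
gripper_force: 4.5
```

The lid is home: it stopped at 0.2026 with force rising. I'll withdraw and check.

```bash
python3 -m creep '[{"slide":[0,0,-1],"angular":[0,0,0],"claw":-1},{"slide":[0,0,-3],"angular":[0,0,0],"claw":-1},{"slide":[0,0,-3.5],"angular":[0,0,0],"claw":-1},{"slide":[-3,0,-2],"angular":[0,0,0],"claw":-1},{"slide":[-3.5,0,0],"angular":[0,0,0],"claw":-1},{"slide":[-3.5,0,0],"angular":[0,0,0],"claw":-1},{"slide":[-3.5,0,0],"angular":[0,0,0],"claw":-1},{"slide":[0,0,0],"angular":[0,0,0],"claw":-1},{"slide":[0,0,0],"angular":[0,0,0],"claw":-1},{"slide":[0,0,0],"angular":[0,0,0],"claw":-1}]'
python3 - <<'E'
from h import *
cv2.imwrite("pics/f.png",np.hstack([cv2.resize(viewer.snapshot("side")[100:320,150:350],(400,440)),cv2.resize(viewer.snapshot("wrist"),(400,440))]))
E
```

```text
t: 9.47
tcp_pos: [0.4922, -0.205, 0.2963]
tool_rot: [0.983, 0.181, 0.001, 0.0]
force: [-0.4, -0.9, 0.7]
finger_gap: -0.0
gripper_force: 0.0
```

View pics/f.png

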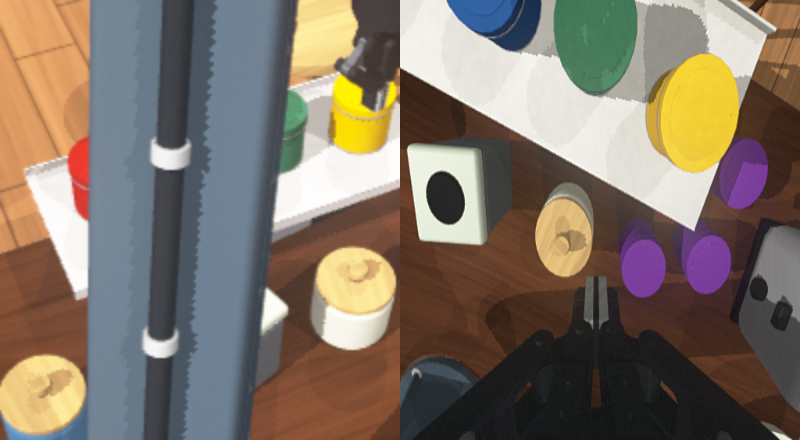

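All tins, the pots and the caddy are standing in place, the neck is no longer visible on the green tin, the button is low, and the gripper is clear.

```bash
python3 -c "
from station import ticket;print(ticket.sign_off())"
```

```text
the job is handed in; nothing more can be done
None
```

Job handed in, no verdict shown: green tin lid and caddy button both pressed to their stops (about 10 and 11 N), nothing seen displaced, arm withdrawn clear at 9.5 s.

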